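# Turn the stamping platform's leaf over onto the card and press the print

## Robot

A 6-joint arm with a two-finger parallel gripper is mounted at the origin on the work surface. World frame = base frame: x ahead of the robot, y to its left, z up, the work surface at z = 0. Lengths are in m, angles in rad, forces in N, time in s.
With the tool pointing down it reaches from about 0.35 to 0.925 m from the base axis. Payload 6.4 kg.
Tool frame: the origin (TCP) lies at the very end of the fingers, on their centre line; the grasp point (between the pads) lies 19 mm behind it; z points along the fingers, x is the direction in which the jaws open and shut, and the axes are right-handed (so a half turn about z gives the same grasp; the last joint's range is limited). The gripper opens to 94 mm and grips with 3 to 60 N. Pads are 16 mm wide; open, the fingers measure 119 mm over their backs; the gripper's body (75 mm by 177 mm) begins 78 mm behind the grasp point.
Start: joints at [-1.431, 0.245, 1.558, -0, 1.339, -0.174], TCP at [0.201, -0.618, 0.205] pointing down, gripper open.
Joint ranges: [-3.13, 3.13], [-1.02, 2.26], [0.13, 2.54], [-0.95, 4.09], [0.21, 2.88], [-2.74, 2.74]. Speed limits (rad/s): [2.57, 2.57, 3.14, 3.14, 3.14, 3.14].

## Interface

Orientations are given as a unit quaternion [w, x, y, z].
In Python, from rig import r gives the robot as it stands. The module is installed in compiled form; this text tells all that it offers.
- The arm moves only by the shell command python3 -m pendant 'ROWS' [FORCE]. ROWS is a JSON object of lists of equal length, an entry for each row: "translation": the shift along the world's x, y, z as a fraction of full scale, a list of three; "twist": the turn about the world's z as a fraction of full scale; "grip": the closure, from 0 (fully open) to 1 (shut). A call has 1 to 12 rows; each row shifts and turns the commanded pose from where the row before left it; what a row does not reach is not made up. Full scale, the value 1, is 30 mm for a shift and 4 degrees for a turn. A row lasts 1/12 s, in which the tool goes at most 41.7 mm and 7.16 degrees, less where a joint would pass 70% of its speed; a pose out of reach is approached as far as the arm can. A call with a number of a shift or a turn outside -1 to 1 is refused whole. A call with a gripper value outside its range is refused whole. The fingers move at their own pace and stop on an object; FORCE is the grip in N (left out, the last holds). Time passes only in rows, so rows that do not move let the fingers close. It gives the time, the measured TCP pose, the force and the opening at its end, in the units of the state.
- r.sense(): the state, without advancing time (a new reading comes with each control period).
- r.get_image(name): name is "side" or "top"; returns a dict with "frame" (384x512x3 uint8, red, green, blue), "mtx" (3x3 intrinsics, pixels), "rvec" (rotation vector, rad) and "tvec" (3), from world to camera coordinates, as OpenCV has them. Camera axes: x right, y down, z forward; pixel columns grow to the right and rows downward; lengths in m; the calibration is good to about 2 mm. A picture is of the moment at which its call begins. There is no depth.
- r.hand_in(): hands the job in, once; it reports no verdict.
The state is a dict: "t": time; "joint_positions": joint angles; "joint_velocities": joint speeds; "tau": joint torques, N m; "tcp_pos": TCP position; "eef_rot": TCP orientation; "ft_force": force on the tool from outside, world axes, zero at the start; "moment": the same for the moment, N m; "width": finger opening in m.
Only numpy, scipy, OpenCV 4.12 (cv2) and the standard library are available. Lean on these libraries where they do the work, as an engineer would, in place of code of your own. Each camera call takes 0.05 s, during which the arm holds its last target.

## Task

Print the card in the stamping platform: with the fingertips, push the clear hinged leaf up and over its spine until it lies flat on the tray on the other side, smoothly and without slamming, and then press it lightly right over the middle of the flower stamp. Never take the leaf between the fingers, and leave everything else on the table where it is. The ink needs steady pressure, so finish while still pressing there.

Things in the scene. Friction and masses are not known exactly. Their poses are not given: they have to be found in the camera images.
- platform: stamping platform, a plywood tray on non-slip feet that does not move. Origin: on the table under the middle of the spine (hinge line); x along the spine, z up. The tray (210 mm along x, 23 mm high at its fences, from y = +10 to -157 mm), with a card on a foam mat, lies on the -y side. The leaf starts opened over the bare table on the +y side
- leaf (a joint): leaf angle, rad: 0 = flat on the tray (-y side), 1.57 = upright, 3.14 = level on the +y side (stop). Starts at 2.8 to 3.02, free edge 20 to 55 mm higher than the spine, nothing under it. Stiff hinge: the leaf stays at any angle and does not fall; 1 to 3 N at the free edge turn it. On the tray it rests on stamp and foam, giving about 1 mm per 8 N at the stamp
- spine (a point): the middle of the spine, on the hinge axis, 27.5 mm above the table; it does not move
- leaf_edge (a point): the middle of the leaf's free edge, halfway through its thickness, 165 mm from the spine. The leaf is a clear acrylic plate 5 mm thick and 180 mm wide along the spine, with an aluminium strip 9 mm wide (6.6 mm thick) along this edge. Axes as those of stamp_back
- stamp_back (a point): the point to press: on the leaf's outer face (underneath while open, on top when it lies on the tray) over the middle of the flower stamp, 85 mm from the spine, midway along it; 30 mm above the table when flat. z out of this face, x along the spine, y from free edge to spine. The black rubber stamp, 69 mm across, 4 mm thick, is on the other face
- ink_pad: closed ink pad, black with a white lid, 100 x 68 x 19 mm, lying flat; origin: centre of its underside. Leave it alone
- knob_stamp: wooden hand stamp, block 50 x 36 x 19 mm with a turned knob on top, 60 mm high in all; origin: centre of its underside. Leave it alone
- block_stamp: plain oblong wooden stamp, 75 x 25 x 25 mm; origin: centre of its underside. Leave it alone
- glue_bottle: glue bottle with a nozzle, 43 mm across, 124 mm high; origin: centre of its underside. Leave it alone
- brush: thin paint brush lying on the table, 170 mm long along its own x, 9 mm thick; origin: on the table under its length. Leave it alone
- stamp_box: open wooden box of small stamps, 190 x 120 mm, about 38 mm high; origin: centre of its underside. Leave it alone
- paint_tin: black watercolour set, 205 x 75 x 14 mm; origin: centre of its underside. Leave it alone

How it is judged:
By the outcome, as a careful person would: the job done as asked, in the order asked, and still so for the second after the job is handed in, while the arm keeps its last pose, push and grip.
It also fails if it takes over 48 s, if anything falls off the work surface, if the arm or the gripper's body presses on something with over 40 N, if the wrist force passes 120 N, or if a joint passes its speed limit or range.

## Working session

There is one attempt and no reset: what is moved stays moved. The work goes in short steps, Python scripts to look and compute and a shell command to move; the robot and the scene stay as the last step left them, time stands still between calls to the robot, and variables do not carry over. Pictures are saved under pics/ and viewed, and the job is handed in when it is done.

```bash
mkdir -p pics; cat > h.py <<'E'
from rig import r
import cv2,numpy as np
def snap(n,tag):
    d=r.get_image(n); cv2.imwrite(f'pics/{tag}.png',cv2.cvtColor(d['frame'],cv2.COLOR_RGB2BGR)); np.savez(f'pics/{tag}.npz',**d); return d
def ray(d,px):
    R=cv2.Rodrigues(np.array(d['rvec']))[0];t=np.array(d['tvec']).ravel()
    u=cv2.undistortPoints(np.array([[px]],float),np.array(d['mtx']),None)[0,0]
    return -R.T@t, R.T@np.array([u[0],u[1],1])
def onz(d,px,z):
    c,v=ray(d,px); return c+v*(z-c[2])/v[2]
def proj(d,P):
    return cv2.projectPoints(np.array(P,float).reshape(-1,3),np.array(d['rvec'],float),np.array(d['tvec'],float),np.array(d['mtx']),None)[0][:,0]
def tri(a,pa,b,pb):
    c1,v1=ray(a,pa);c2,v2=ray(b,pb)
    s=np.linalg.lstsq(np.c_[v1,-v2],c2-c1,rcond=None)[0]
    p=c1+s[0]*v1;q=c2+s[1]*v2
    return (p+q)/2,np.linalg.norm(p-q)
E
python3 - <<'E'
from h import *
for n in('side','top'):
    d=snap(n,n+'0'); print(n,ray(d,(256,192)))
print(r.sense())
E
```

```text
side (array([0.43475928, 0.83251284, 1.05927248]), array([ 0.10333554, -0.63625907, -0.76464983]))
top (array([ 0.42533451, -0.03033739,  1.30268335]), array([ 0.11007973, -0.02290683, -0.99372211]))
{'t': 0.1, 'joint_positions': array([-1.43107217e+00,  2.45719251e-01,  1.55888153e+00, -2.36967469e-05,
        1.33868588e+00, -1.74086029e-01]), 'joint_velocities': array([ 0.0002833 , -0.00151418, -0.0023455 , -0.00027307, -0.00137006,
       -0.00054862]), 'tau': array([-1.37805069e-03, -4.16916811e+01, -3.15525377e+01,  6.86617778e-02,
        3.10187764e-02, -5.27913789e-05]), 'tcp_pos': array([ 0.20057758, -0.61771609,  0.20447721]), 'eef_rot': array([-6.01114973e-04,  8.08915708e-01, -5.87924026e-01, -5.96836931e-04]), 'ft_force': array([ 0.58795264, -1.40202424,  0.28127634]), 'moment': array([-0.01567   , -0.03235128,  0.01523438]), 'width': 0.09366534002939177}
```

View pics/side0.png

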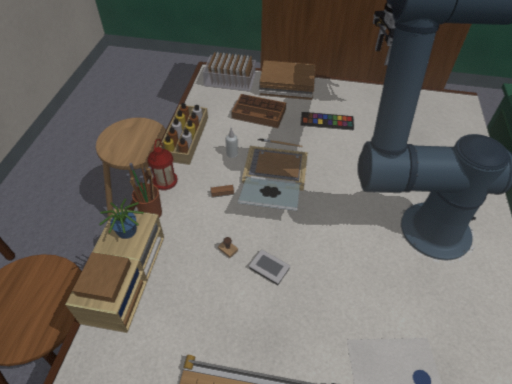

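View pics/top0.png

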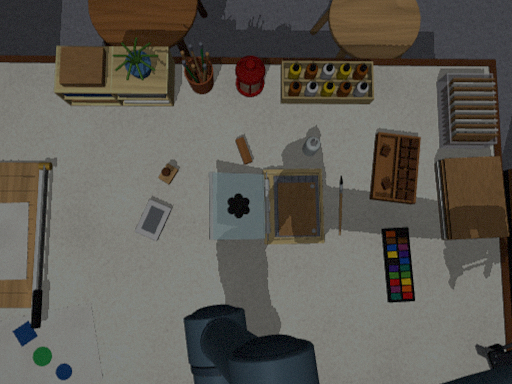

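The side view shows the tray at about (275,165) with the open leaf at (270,190). In the top view the leaf spans (210..267, 172..240) and the tray (267..322, 170..243). I'll zoom in on both.

```bash
python3 - <<'E'
from h import *
a=cv2.imread('pics/top0.png')[160:255,195:335]; cv2.imwrite('pics/topz.png',cv2.resize(a,None,fx=5.6,fy=5.6,interpolation=cv2.INTER_CUBIC))
a=cv2.imread('pics/side0.png')[125:220,225:325]; cv2.imwrite('pics/sidez.png',cv2.resize(a,None,fx=6,fy=6,interpolation=cv2.INTER_CUBIC))
E
```

```text
(no output)
```

View pics/topz.png

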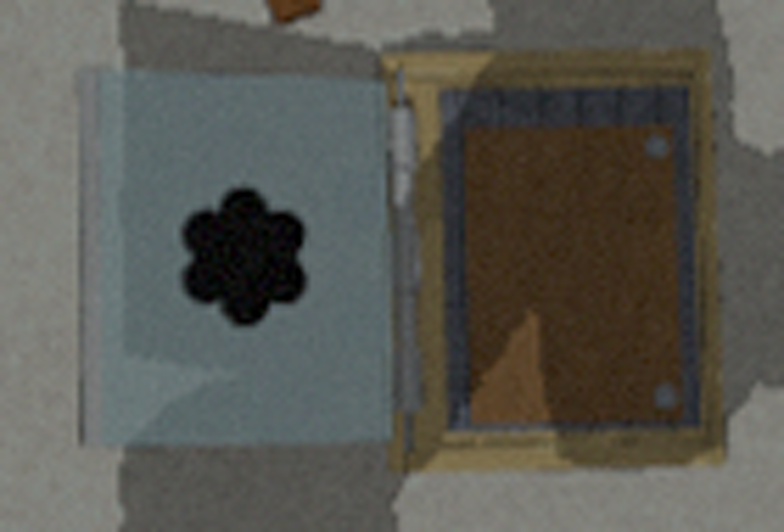

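View pics/sidez.png

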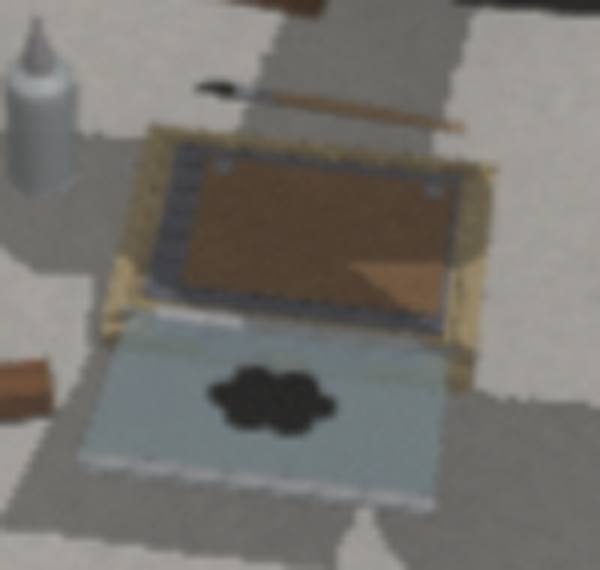

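```bash
cat > m.py <<'E'
from h import *
T=dict(np.load('pics/top0.npz'));S=dict(np.load('pics/side0.npz'))
tz=lambda x,y:((x+.5)/5.6-.5+195,(y+.5)/5.6-.5+160)
sz=lambda x,y:((x+.5)/6-.5+225,(y+.5)/6-.5+125)
p=lambda *a:print(*[np.round(q,4) for q in a])
e1=tri(T,tz(80,68),S,sz(80,458));e2=tri(T,tz(83,443),S,sz(435,506));p('edge far/near',*e1,*e2)
for n,q in dict(t1=(383,50),t2=(710,48),t3=(724,464),t4=(395,470)).items(): p(n,onz(T,tz(*q),.023))
for n,q in dict(t2=(152,125),t3=(497,168)).items(): p('side',n,onz(S,sz(*q),.023))
p('pin',onz(T,tz(401,70),.0275),onz(T,tz(408,450),.0275))
def cen(d,box):
    x0,x1,y0,y1=box; g=d['frame'].max(2)[y0:y1,x0:x1]; m=(g<50).astype(np.uint8)
    n,l,s,c=cv2.connectedComponentsWithStats(m); i=1+np.argmax(s[1:,4]); p(s[i]); return c[i]+[x0,y0]
a=cen(T,(220,260,185,225));b=cen(S,(250,290,180,205));p(a,b,*tri(T,a,S,b))
E
python3 m.py
```

```text
Traceback (most recent call last):
  File "m.py", line 6, in <module>
    e1=tri(T,tz(80,68),S,sz(80,458));e2=tri(T,tz(83,443),S,sz(435,506));p('edge far/near',*e1,*e2)
                                                                        ~^^^^^^^^^^^^^^^^^^^^^^^^^
  File "m.py", line 5, in <lambda>
    p=lambda *a:print(*[np.round(q,4) for q in a])
                        ~~~~~~~~^^^^^
numpy._core._exceptions._UFuncNoLoopError: ufunc 'multiply' did not contain a loop with signature matching types (dtype('<U13'), dtype('float64')) -> None
```

```bash
sed -i 's/^p=lambda.*/p=lambda *a:print(*[q if isinstance(q,str) else np.round(q,4) for q in a])/' m.py; python3 m.py
```

```text
edge far/near [0.6138 0.0675 0.0863] 0.0004 [0.4356 0.0638 0.0849] 0.0013
t1 [ 0.6337 -0.0794  0.023 ]
t2 [ 0.6356 -0.2443  0.023 ]
t3 [ 0.4274 -0.248   0.023 ]
t4 [ 0.424  -0.0853  0.023 ]
side t2 [ 0.6349 -0.2422  0.023 ]
side t3 [ 0.427  -0.2445  0.023 ]
pin [ 0.6229 -0.0882  0.0275] [ 0.4338 -0.0915  0.0275]
[  8   9  22  24 374]
[ 11   7  19  10 127]
[238.1925 205.4572] [269.9213 191.2756] [ 0.5267 -0.0108  0.0591] 0.001
```

Geometry: the spine is at about (0.5285, -0.090), platform yaw is about 1°, and the free edge is at (0.525, 0.066, 0.083). The leaf therefore starts at about 2.80 rad. I'll close the gripper, turn the jaws along the spine, and bring the fingers to the outside of the free edge.

```bash
python3 -m pendant '{"translation":[[0.4,0.97,0],[0.4,0.97,0],[0.4,0.97,0],[0.4,0.97,0],[0.4,0.97,0],[0.4,0.97,0],[0.4,0.97,0],[0.4,0.97,0],[0.4,0.97,0],[0.4,0.97,0],[0.4,0.97,0],[0.4,0.97,0]],"twist":[0.7,0.7,0.7,0.7,0.7,0.7,0.7,0.7,0.7,0.7,0.7,0.7],"grip":[1,1,1,1,1,1,1,1,1,1,1,1]}' 30
python3 -m pendant '{"translation":[[0.4,0.97,0],[0.4,0.97,0],[0.4,0.97,0],[0.4,0.97,0],[0.4,0.97,0],[0.4,0.97,0],[0.4,0.97,0],[0.4,0.97,0],[0.4,0.97,0],[0.4,0.97,0],[0.4,0.97,0],[0.4,0.97,0]],"twist":[0.7,0.7,0.7,0.7,0.7,0.7,0.7,0.7,0.7,0.7,0.7,0.7],"grip":[1,1,1,1,1,1,1,1,1,1,1,1]}'
python3 -c "
from h import *
s=r.sense();print(s['eef_rot'],s['joint_positions'],s['ft_force'])"
```

```text
t: 1.1
tcp_pos: [0.3447, -0.2674, 0.2051]
eef_rot: [-0.0, 0.945, -0.328, -0.0]
ft_force: [1.0, -0.2, 0.6]
width: 0.0173
t: 2.1
tcp_pos: [0.4887, 0.0818, 0.2051]
eef_rot: [0.0, 0.999, -0.041, -0.0]
ft_force: [0.4, -0.1, 0.1]
width: 0.0005
[ 3.67861721e-05  9.99172085e-01 -4.06825884e-02 -2.66164923e-04] [-6.32838683e-02 -1.24331235e-01  1.94526431e+00 -8.83147994e-05
  1.32119012e+00  1.81256108e-02] [ 0.39117847 -0.06327766  0.11592416]
```

```bash
python3 -m pendant '{"translation":[[0.62,0.57,0],[0.62,0.57,0],[0,0,-0.6],[0,0,-0.8],[0,0,-0.8],[0,0,-0.8],[0,0,-0.8],[0,0,-0.6],[0,0,-0.4],[0,0,0],[0,0,0]],"twist":[0.7,0.7,0,0,0,0,0,0,0,0,0],"grip":[1,1,1,1,1,1,1,1,1,1,1]}'
python3 - <<'E'
from h import *
snap('side','s1');snap('top','t1')
a=cv2.imread('pics/side0.png')
for n,(x0,x1,y0,y1) in dict(s1=(225,325,95,220),t1=(165,335,140,260)).items():
    a=cv2.imread(f'pics/{n}.png')[y0:y1,x0:x1];cv2.imwrite(f'pics/{n}z.png',cv2.resize(a,None,fx=4.7,fy=4.7,interpolation=cv2.INTER_CUBIC))
E
```

```text
t: 3.02
tcp_pos: [0.5257, 0.1143, 0.0613]
eef_rot: [-0.0, 1.0, 0.007, -0.0]
ft_force: [-0.0, -0.2, 0.2]
width: 0.0002
```

View pics/s1z.png

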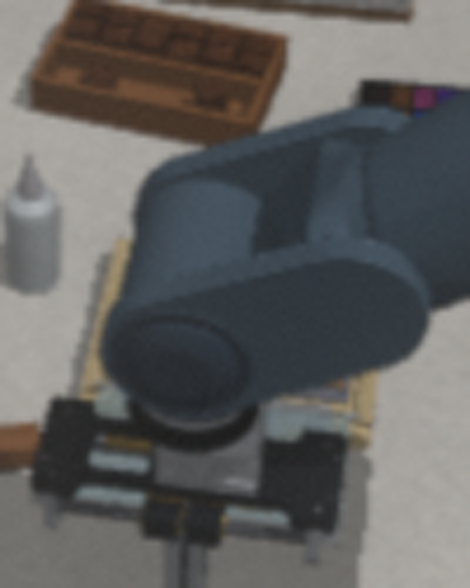

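View pics/t1z.png

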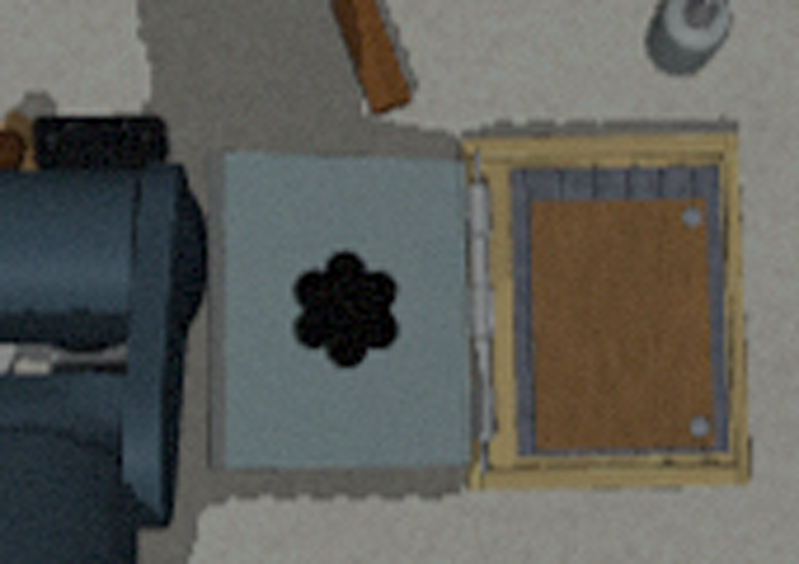

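```bash
cat > plan.py <<'E'
import numpy as np
from rig import r
S=np.array([0.5285,-0.090,.0275])
def tcp(phi,H=8,below=20,R=140):
    c,s=np.cos(phi),np.sin(phi)
    if phi<np.pi/2:
        f=phi/(np.pi/2)
        y=165*c+3.3*s; z=165*s-3.3*c-below*(1-f)-f*25
    else: y=R*c+2.5*s; z=R*s-2.5*c
    y+=H
    return S+np.array([-0.0175*y,y,z])/1000
if __name__=='__main__':
    prev=r.sense()['tcp_pos'];print(prev)
    for d in list(range(20,180,5))+[178,180]:
        t=tcp(np.radians(d));print(d,t.round(4),((t-prev)/.03).round(2));prev=t
E
python3 plan.py
```

```text
[0.52695916 0.11436602 0.06284206]
20 [0.5256 0.0742 0.0597] [-0.04 -1.34 -0.1 ]
25 [0.5257 0.0689 0.0729] [ 0.   -0.17  0.44]
30 [0.5258 0.0625 0.0855] [ 0.   -0.21  0.42]
35 [0.526  0.0551 0.0975] [ 0.   -0.25  0.4 ]
40 [0.5261 0.0465 0.1088] [ 0.   -0.28  0.38]
45 [0.5263 0.037  0.1193] [ 0.01 -0.32  0.35]
50 [0.5265 0.0266 0.129 ] [ 0.01 -0.35  0.32]
55 [0.5267 0.0153 0.1377] [ 0.01 -0.37  0.29]
60 [0.5269 0.0034 0.1454] [ 0.01 -0.4   0.26]
65 [ 0.5271 -0.0093  0.152 ] [ 0.01 -0.42  0.22]
70 [ 0.5273 -0.0225  0.1575] [ 0.01 -0.44  0.18]
75 [ 0.5276 -0.0361  0.1619] [ 0.01 -0.45  0.14]
80 [ 0.5278 -0.0501  0.165 ] [ 0.01 -0.47  0.1 ]
85 [ 0.5281 -0.0643  0.1669] [ 0.01 -0.47  0.06]
90 [ 0.5283 -0.0795  0.1675] [ 0.01 -0.51  0.02]
95 [ 0.5285 -0.0917  0.1672] [ 0.01 -0.41 -0.01]
100 [ 0.5287 -0.1038  0.1658] [ 0.01 -0.4  -0.05]
105 [ 0.529  -0.1158  0.1634] [ 0.01 -0.4  -0.08]
110 [ 0.5292 -0.1275  0.1599] [ 0.01 -0.39 -0.12]
115 [ 0.5294 -0.1389  0.1554] [ 0.01 -0.38 -0.15]
120 [ 0.5295 -0.1498  0.15  ] [ 0.01 -0.36 -0.18]
125 [ 0.5297 -0.1603  0.1436] [ 0.01 -0.35 -0.21]
130 [ 0.5299 -0.1701  0.1364] [ 0.01 -0.33 -0.24]
135 [ 0.5301 -0.1792  0.1283] [ 0.01 -0.31 -0.27]
140 [ 0.5302 -0.1876  0.1194] [ 0.   -0.28 -0.3 ]
145 [ 0.5303 -0.1952  0.1098] [ 0.   -0.25 -0.32]
150 [ 0.5305 -0.202   0.0997] [ 0.   -0.22 -0.34]
155 [ 0.5306 -0.2078  0.0889] [ 0.   -0.19 -0.36]
160 [ 0.5306 -0.2127  0.0777] [ 0.   -0.16 -0.37]
165 [ 0.5307 -0.2166  0.0661] [ 0.   -0.13 -0.39]
170 [ 0.5308 -0.2194  0.0543] [ 0.  -0.1 -0.4]
175 [ 0.5308 -0.2212  0.0422] [ 0.   -0.06 -0.4 ]
178 [ 0.5308 -0.2218  0.0349] [ 0.   -0.02 -0.24]
180 [ 0.5308 -0.222   0.03  ] [ 0.   -0.01 -0.16]
```

The fingers stand outside the free edge, closed and clear of it (gap visible at (185..215, 300) in the top zoom). Nothing else has moved. I'll make contact gently and start the arc.

```bash
python3 -m pendant '{"translation":[[0,-0.4,-0.05],[0,-0.4,-0.05],[0,-0.25,0],[0,-0.2,0],[0,-0.1,0.1],[0,-0.1,0.2],[0,-0.1,0.22]],"twist":[0,0,0,0,0,0,0],"grip":[1,1,1,1,1,1,1]}'
python3 -m pendant '{"translation":[[0,-0.1,0.22],[0,-0.1,0.21],[0,-0.11,0.21]],"twist":[0,0,0],"grip":[1,1,1]}'
python3 - <<'E'
from h import *
print(r.sense()['ft_force'],r.sense()['tcp_pos'])
snap('side','s2');snap('top','t2')
a=cv2.imread('pics/side2.png')
for n,(x0,x1,y0,y1) in dict(s2=(225,325,125,220),t2=(165,335,140,260)).items():
    a=cv2.imread(f'pics/{n}.png')[y0:y1,x0:x1];cv2.imwrite(f'pics/{n}z.png',cv2.resize(a,None,fx=4.7,fy=4.7,interpolation=cv2.INTER_CUBIC))
E
```

```text
t: 3.7
tcp_pos: [0.5261, 0.0706, 0.0748]
eef_rot: [-0.004, 1.0, 0.006, 0.0]
ft_force: [-0.7, 14.2, 3.8]
width: 0.0007
t: 3.95
tcp_pos: [0.5263, 0.0602, 0.0944]
eef_rot: [-0.002, 1.0, 0.006, 0.001]
ft_force: [-0.7, 8.5, 1.9]
width: 0.0006
[-0.70771465  8.53513467  1.91034862] [0.52625884 0.06023834 0.09438323][ WARN:0@3.923] global loadsave.cpp:275 findDecoder imread_('pics/side2.png'): can't open/read file: check file path/integrity
```

View pics/t2z.png

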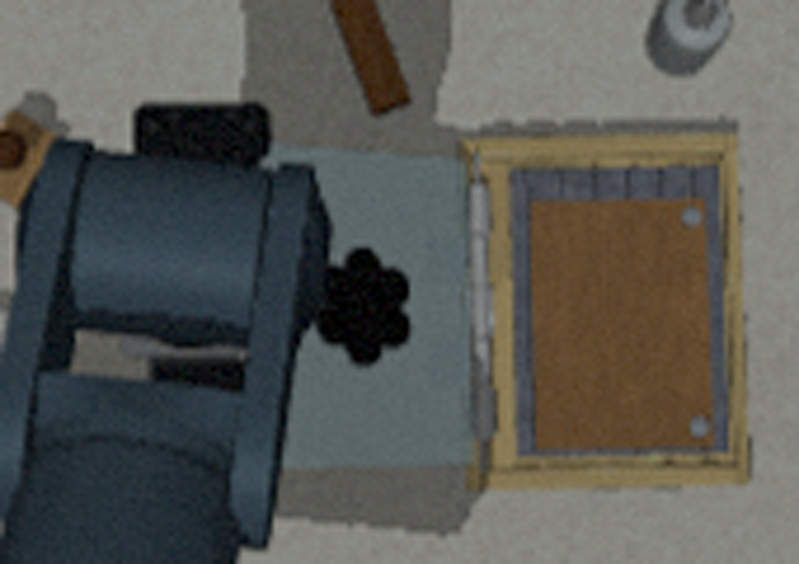

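View pics/s2z.png

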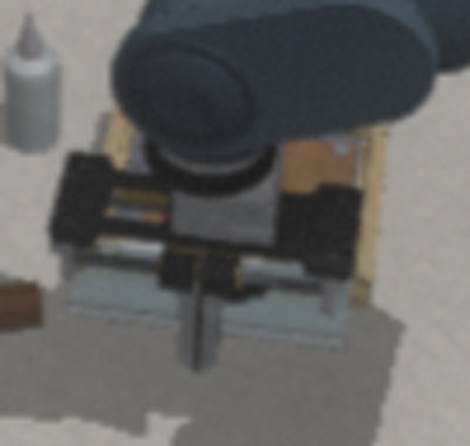

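The leaf is rising with the fingers (edge now about 32° above level, flower shifted right to (363,305)). Push force is 8–9 N. Continuing the arc.

```bash
python3 -m pendant '{"translation":[[0,-0.12,0.2],[0,-0.13,0.19],[0,-0.15,0.18],[0,-0.16,0.18],[0,-0.17,0.17],[0,-0.17,0.16],[0,-0.18,0.15],[0.01,-0.19,0.14],[0.01,-0.19,0.14],[0.01,-0.2,0.13],[0.01,-0.2,0.12]],"twist":[0,0,0,0,0,0,0,0,0,0,0],"grip":[1,1,1,1,1,1,1,1,1,1,1]}'
python3 -m pendant '{"translation":[[0.01,-0.21,0.11],[0.01,-0.21,0.11],[0.01,-0.22,0.09],[0.01,-0.22,0.09],[0.01,-0.22,0.07],[0.01,-0.22,0.07],[0.01,-0.23,0.05],[0.01,-0.23,0.05],[0.01,-0.23,0.03],[0.01,-0.23,0.03],[0,-0.23,0.02],[0,-0.23,0.01]],"twist":[0,0,0,0,0,0,0,0,0,0,0,0],"grip":[1,1,1,1,1,1,1,1,1,1,1,1]}'
python3 - <<'E'
from h import *
print(r.sense()['ft_force'],r.sense()['tcp_pos'])
snap('side','s3');snap('top','t3')
for n,(x0,x1,y0,y1) in dict(s3=(215,335,95,220),t3=(165,335,140,260)).items():
    a=cv2.imread(f'pics/{n}.png')[y0:y1,x0:x1];cv2.imwrite(f'pics/{n}z.png',cv2.resize(a,None,fx=4.7,fy=4.7,interpolation=cv2.INTER_CUBIC))
E
```

```text
t: 4.97
tcp_pos: [0.5278, 0.003, 0.1477]
eef_rot: [-0.001, 1.0, 0.007, 0.001]
ft_force: [0.1, 4.3, 2.0]
width: 0.0006
t: 5.97
tcp_pos: [0.5297, -0.0784, 0.1676]
eef_rot: [-0.0, 1.0, 0.007, -0.0]
ft_force: [-0.8, 2.1, -1.4]
width: 0.0003
[-0.75028307  2.08984411 -1.37781563] [ 0.52970904 -0.07837861  0.16756212]
```

View pics/t3z.png

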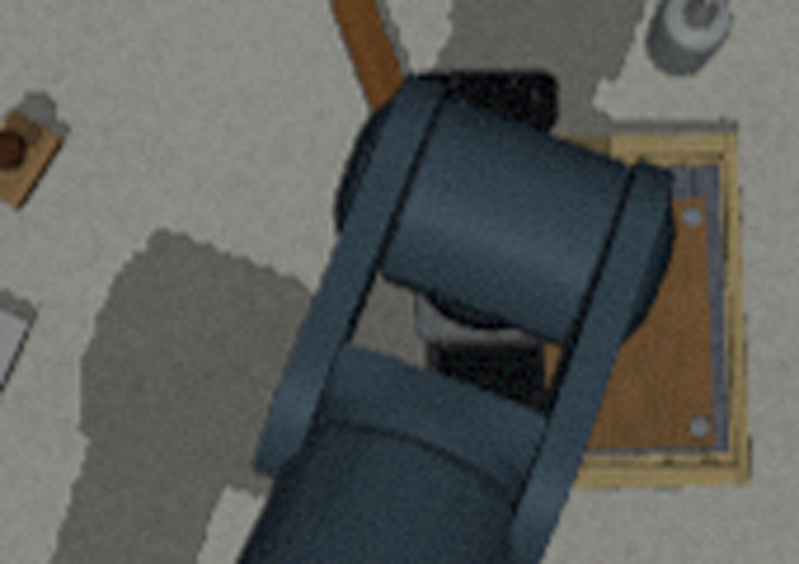

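View pics/s3z.png

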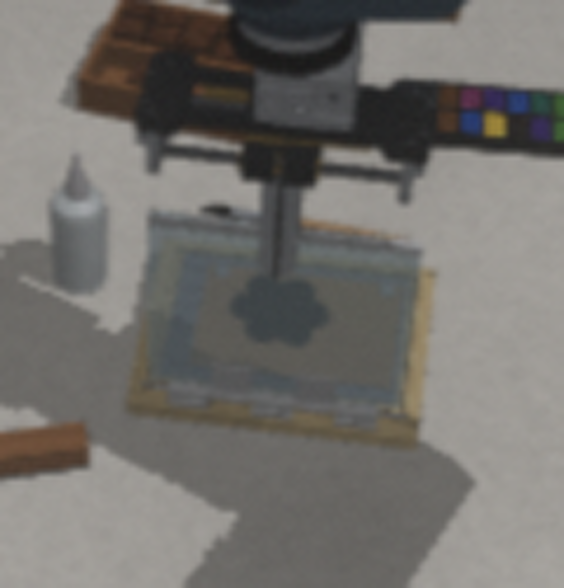

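The leaf stands upright, with fingertips behind it just under the strip and centred on the flower at (280,310). Now over the top and down.

```bash
python3 -m pendant '{"translation":[[0,-0.2,0],[0,-0.2,-0.01],[0,-0.2,-0.02],[0,-0.2,-0.03],[0,-0.2,-0.04],[0,-0.2,-0.04],[0,-0.2,-0.06],[0,-0.2,-0.06],[0,-0.2,-0.07],[0,-0.19,-0.08],[0,-0.19,-0.09],[0,-0.19,-0.09]],"twist":[0,0,0,0,0,0,0,0,0,0,0,0],"grip":[1,1,1,1,1,1,1,1,1,1,1,1]}'
python3 -m pendant '{"translation":[[0,-0.18,-0.1],[0,-0.17,-0.11],[0,-0.17,-0.12],[0,-0.16,-0.12],[0,-0.16,-0.13],[0,-0.15,-0.14],[0,-0.14,-0.15],[0,-0.14,-0.15],[0,-0.13,-0.16],[0,-0.12,-0.16],[0,-0.11,-0.17],[0,-0.11,-0.17]],"twist":[0,0,0,0,0,0,0,0,0,0,0,0],"grip":[1,1,1,1,1,1,1,1,1,1,1,1]}'
python3 - <<'E'
from h import *
print(r.sense()['ft_force'],r.sense()['tcp_pos'])
snap('side','s4')
for n,(x0,x1,y0,y1) in dict(s4=(215,335,95,220)).items():
    a=cv2.imread(f'pics/{n}.png')[y0:y1,x0:x1];cv2.imwrite(f'pics/{n}z.png',cv2.resize(a,None,fx=4.7,fy=4.7,interpolation=cv2.INTER_CUBIC))
E
```

```text
t: 7.07
tcp_pos: [0.5301, -0.1494, 0.1501]
eef_rot: [0.0, 1.0, 0.007, 0.0]
ft_force: [0.8, 1.6, 0.6]
width: 0.0003
t: 8.07
tcp_pos: [0.5301, -0.2014, 0.0994]
eef_rot: [0.0, 1.0, 0.007, 0.0]
ft_force: [0.2, 0.7, -0.3]
width: 0.0002
[ 0.15905862  0.701739   -0.26621979] [ 0.53009187 -0.20140301  0.09941313]
```

View pics/s4z.png

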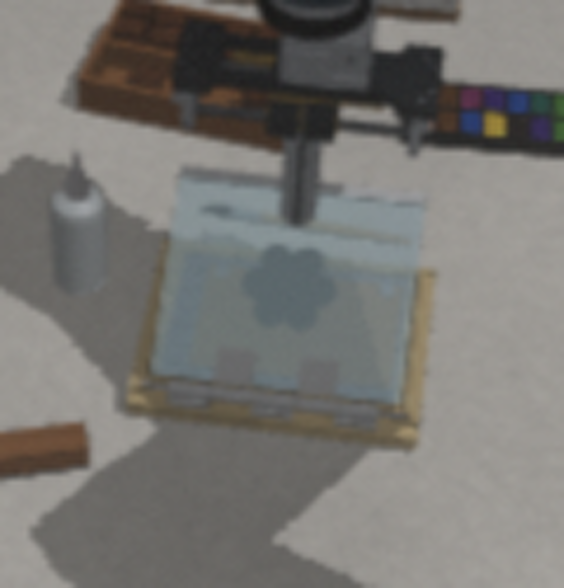

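Leaf at about 150° of travel, fingertips on its outer face, contact force about 1 N. I'll lower it more slowly from here.

```bash
python3 -m pendant '{"translation":[[0,-0.1,-0.17],[0,-0.1,-0.18],[0,-0.09,-0.18],[0,-0.08,-0.19],[0,-0.07,-0.18],[0,-0.06,-0.16],[0,-0.04,-0.13],[0,-0.03,-0.12],[0,-0.03,-0.1],[0,-0.02,-0.1],[0,-0.02,-0.1],[0,-0.02,-0.08]],"twist":[0,0,0,0,0,0,0,0,0,0,0,0],"grip":[1,1,1,1,1,1,1,1,1,1,1,1]}'
python3 -m pendant '{"translation":[[0,-0.01,-0.07],[0,-0.01,-0.07],[0,-0.01,-0.06],[0,-0.01,-0.06],[0,0,-0.05],[0,0,-0.05],[0,0,-0.04],[0,0,-0.04]],"twist":[0,0,0,0,0,0,0,0],"grip":[1,1,1,1,1,1,1,1]}'
```

```text
t: 9.12
tcp_pos: [0.5301, -0.2208, 0.0489]
eef_rot: [0.0, 1.0, 0.007, 0.0]
ft_force: [-0.1, -0.3, 0.1]
width: 0.0
t: 9.78
tcp_pos: [0.5301, -0.2221, 0.036]
eef_rot: [0.0, 1.0, 0.007, 0.0]
ft_force: [-0.3, 0.2, 1.7]
width: 0.0002
```

```bash
python3 -m pendant '{"translation":[[0,0,-0.04],[0,0,-0.04],[0,0,-0.04],[0,0,-0.03]],"twist":[0,0,0,0],"grip":[1,1,1,1]}'
python3 -m pendant '{"translation":[[0,0,-0.03],[0,0,0]],"twist":[0,0],"grip":[1,1]}'
```

```text
t: 10.12
tcp_pos: [0.5301, -0.222, 0.0314]
eef_rot: [0.0, 1.0, 0.007, 0.0]
ft_force: [0.0, -0.2, 1.1]
width: 0.0007
t: 10.28
tcp_pos: [0.53, -0.2219, 0.0304]
eef_rot: [-0.0, 1.0, 0.007, -0.0]
ft_force: [-0.1, 0.1, -0.2]
width: 0.0004
```

```bash
python3 -m pendant '{"translation":[[0,0,-0.03],[0,0,-0.02],[0,0,0]],"twist":[0,0,0],"grip":[1,1,1]}'
python3 - <<'E'
from h import *
print(r.sense()['ft_force'],r.sense()['tcp_pos'])
snap('side','s5')
for n,(x0,x1,y0,y1) in dict(s5=(215,335,95,220)).items():
    a=cv2.imread(f'pics/{n}.png')[y0:y1,x0:x1];cv2.imwrite(f'pics/{n}z.png',cv2.resize(a,None,fx=4.7,fy=4.7,interpolation=cv2.INTER_CUBIC))
E
```

```text
t: 10.53
tcp_pos: [0.5302, -0.2219, 0.0292]
eef_rot: [-0.0, 1.0, 0.007, 0.0]
ft_force: [-0.2, 0.6, 2.5]
width: 0.0003
[-0.1513798   0.62369804  2.53298852] [ 0.53019641 -0.22193788  0.0292329 ]
```

View pics/s5z.png

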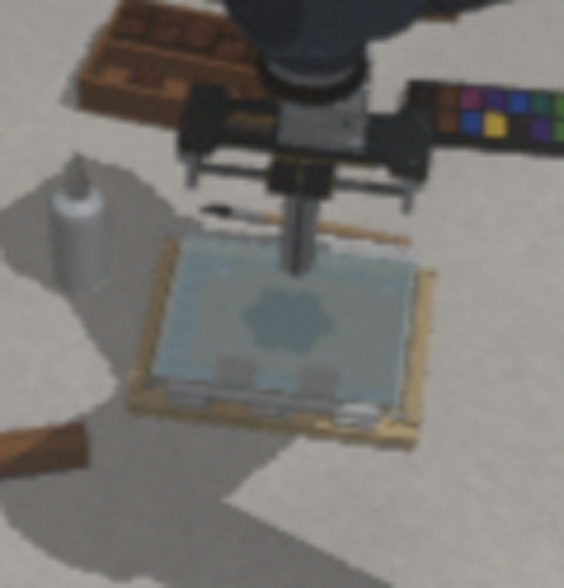

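The leaf lies flat in the tray (strip at (300,250), inside the fences); force 2.5 N at the edge. I'll lift and locate the flower by image before pressing.

```bash
python3 -m pendant '{"translation":[[0,0,0.2],[0,0,0.3],[0,0,0.3],[0,0,0.2],[0,0,0]],"twist":[0,0,0,0,0],"grip":[1,1,1,1,1]}'
python3 - <<'E'
from h import *
d=snap('side','s6')
f=d['frame'][140:185,245:310].astype(int)
a=cv2.resize(f.astype(np.uint8)[:,:,::-1],None,fx=10,fy=10,interpolation=cv2.INTER_CUBIC);cv2.imwrite('pics/s6z.png',a)
hsv=cv2.cvtColor(f.astype(np.uint8),cv2.COLOR_RGB2GRAY)
for th in(85,90,95,100):
    m=(cv2.GaussianBlur(hsv,(3,3),0)<th).astype(np.uint8)
    n,l,s,c=cv2.connectedComponentsWithStats(m)
    for i in range(1,n):
        if 80<s[i,4]<400: print(th,s[i],c[i],onz(d,c[i]+[245,140],.025).round(4))
print(hsv[18:34,20:44])
print('expect press px',proj(d,[[.530,-.175,.025]]),proj(d,[[.530,-.175,.025]])-[245,140])
E
```

```text
t: 11.0
tcp_pos: [0.5313, -0.2228, 0.0614]
eef_rot: [0.001, 1.0, 0.007, 0.002]
ft_force: [0.5, 0.7, -0.3]
width: 0.0006
95 [  0  18  32  27 201] [10.19402985 38.64676617] [ 0.5874 -0.0852  0.025 ]
100 [  0   5  46  40 388] [13.94845361 34.72938144] [ 0.5781 -0.1051  0.025 ]
100 [ 24  18  15  10 105] [30.68571429 22.52380952] [ 0.5308 -0.1726  0.025 ]
[[113 114 113 113 111 105  98  98  99  98  98  99  99  99  99  98 100 104
  110 112 114 113 114 113]
 [114 114 112 108 107 102  99 100  98  98  99  98  99  98  98  99  99 100
  107 113 115 115 114 114]
 [111 109 105 101 100  99  99  99  98  99  98  97  99  99  98  97  99  99
  107 113 114 114 114 114]
 [113 106 101  99  98  98  99  98  99  97  98  99  99  98 100  99 100  98
  102 107 111 114 113 115]
 [112 105 100  99  99  98  98  98  98  98  98  98  98  98  99  99  98  98
   99 101 107 110 113 113]
 [113 110 103 100  98  99  99  99  98  99  98  99  99  99  98  98  99  99
   98 100 105 110 113 114]
 [113 113 107 102  99  99  98  99  99  98 100  98  98  99  99  99  99  99
   99  99 104 109 113 114]
 [114 114 112 108 101 100  99  99  99  9
[... 243 characters left out ...]
13 114 113 112 113]
 [114 115 114 113 109 103 101 100 101 104 103 100  98  99  99  99 102 109
  114 114 114 115 113 114]
 [113 113 113 114 112 110 109 108 108 111 110 107 104 102 102 103 108 112
  114 114 113 113 114 114]
 [110 112 112 111 112 114 113 113 114 113 114 113 113 110 108 111 114 113
  113 115 114 114 113 114]
 [104 105 106 107 110 112 114 113 114 114 114 114 114 114 113 113 115 114
  115 113 113 113 114 114]
 [104 102 103 103 106 111 115 114 113 113 113 113 113 114 112 112 111 112
  111 113 113 112 113 114]
 [102 101 103 101 104 111 113 115 113 113 115 114 114 112 105 105 105 106
  105 107 107 110 111 114]]
expect press px [[276.01369643 162.05799226]] [[31.01369643 22.05799226]]
```

View pics/s6z.png

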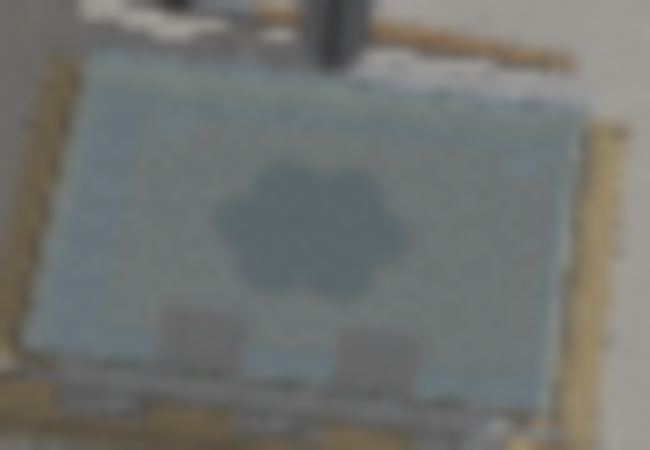

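The flower centroid projects to (0.531, -0.173), against (0.530, -0.175) from the geometry. I'll press at about (0.5305, -0.174).

```bash
python3 -m pendant '{"translation":[[0,0.3,0],[0,0.5,0],[0,0.5,0],[0,0.3,0],[0,0,-0.2],[0,0,-0.25],[0,0,-0.2],[0,0,-0.15],[0,0,-0.08],[0,0,0]],"twist":[0,0,0,0,0,0,0,0,0,0],"grip":[1,1,1,1,1,1,1,1,1,1]}'
python3 -m pendant '{"translation":[[0,0,-0.03],[0,0,-0.03],[0,0,-0.03],[0,0,0]],"twist":[0,0,0,0],"grip":[1,1,1,1]}'
```

```text
t: 11.88
tcp_pos: [0.5295, -0.1741, 0.0316]
eef_rot: [-0.0, 1.0, 0.006, -0.001]
ft_force: [-0.9, 0.2, -0.3]
width: 0.0004
t: 12.22
tcp_pos: [0.5302, -0.1741, 0.0301]
eef_rot: [0.0, 1.0, 0.007, 0.0]
ft_force: [0.2, -0.2, 1.6]
width: 0.0007
```

```bash
python3 -m pendant '{"translation":[[0,0,-0.02],[0,0,-0.02],[0,0,0],[0,0,0]],"twist":[0,0,0,0],"grip":[1,1,1,1]}'
```

```text
t: 12.55
tcp_pos: [0.5304, -0.1741, 0.0294]
eef_rot: [0.0, 1.0, 0.007, 0.0]
ft_force: [-1.0, 1.1, 4.5]
width: 0.0007
```

```bash
python3 -m pendant '{"translation":[[0,0,-0.02],[0,0,0],[0,0,0],[0,0,0]],"twist":[0,0,0,0],"grip":[1,1,1,1]}'
python3 -m pendant '{"translation":[[0,0,-0.01],[0,0,0],[0,0,0],[0,0,0]],"twist":[0,0,0,0],"grip":[1,1,1,1]}'
python3 - <<'E'
from h import *
snap('side','s7');snap('top','t7')
print(r.sense()['ft_force'],r.sense()['tcp_pos'])
a=cv2.imread('pics/s7.png')[95:220,205:335];cv2.imwrite('pics/s7z.png',cv2.resize(a,None,fx=4.7,fy=4.7,interpolation=cv2.INTER_CUBIC))
E
```

```text
t: 12.88
tcp_pos: [0.5306, -0.1742, 0.0291]
eef_rot: [0.0, 1.0, 0.007, 0.0]
ft_force: [-2.6, 0.5, 7.6]
width: 0.0002
t: 13.22
tcp_pos: [0.5307, -0.1742, 0.0289]
eef_rot: [0.0, 1.0, 0.007, 0.0]
ft_force: [-2.0, 1.3, 8.4]
width: 0.0008
[-1.73701786  2.63253311  9.27848068] [ 0.53067368 -0.17418837  0.02894015]
```

View pics/s7z.png

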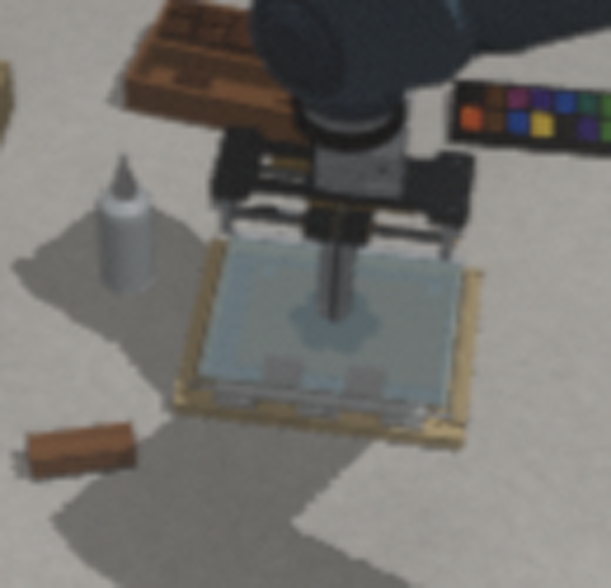

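View pics/t7.png

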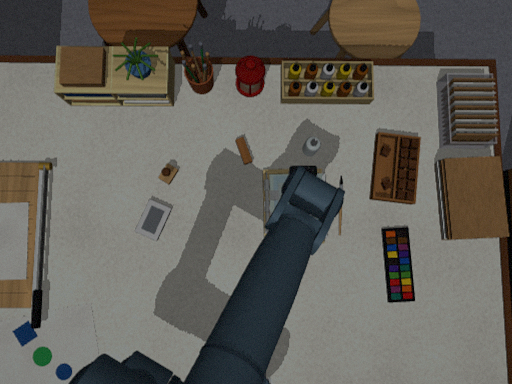

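The fingertip (333,318) sits on the middle of the flower, the leaf is flat, and everything else is where it was in the first picture. The press is about 8–9 N and steady, so I'm handing in.

```bash
python3 -c "
from rig import r
print(r.hand_in()); s=r.sense(); print(s['t'],s['ft_force'],s['tcp_pos'])"
```

```text
the job is handed in; nothing more can be done
None
the job is handed in; nothing more can be done
```

The leaf now lies flat on the tray, and I handed the job in at about 13.3 s while still pressing over the middle of the flower stamp. With the gripper closed, I pushed the leaf up by its free edge, over the spine and down slowly, never taking it between the fingers.

- **Press:** the last reading was 8.4 to 9.3 N downward at (0.531, -0.174), tip height 28.9 mm. There was also a sideways force of about 2 to 3 N at the wrist.
- **Position:** the two estimates of the press point were (0.531, -0.173) from the camera and (0.530, -0.175) from geometry. They differ by about 2.5 mm, and I pressed between them.
- **Forces:** the highest reading between moves was about 15 N, when the fingers first pushed the edge. I did not log forces during the moves.
- **Surroundings:** by eye, the last pictures show the leaf flat inside the fences and the other items where they started. The arm hides part of the tray in the top view.

No check failed. The rig gave no reading after the hand-in, so I could not see the final second.

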